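Push the dial controller home in its locating bracket

TASK

Push the dial controller (the flat black box with the big round dial on top) along the desk with the fingertips into the corner of the T-shaped metal bracket on the side where it now lies, until its back edge sits flush against the long rail and its inner end is snug against the middle stop. Do not lift or tip it and do not touch its dial, leave the mouse, the stylus and everything else where they are, and finish clear of everything.

Things in the scene. Friction and masses are not known exactly. Their poses are not given: they have to be found in the camera images.
- controller: the dial controller: flat black box 100 (its x) x 124 (its y) x 28 mm high, 0.25 to 0.6 kg, loose on the desk, slides at a push of a few newtons (20 N against the stops does no harm); origin at the centre of its underside, z up. Its +x side is the back edge that goes against the long rail (it starts turned at most about 20 degrees from the bracket), +y its left end. Push it on its upright sides, below 28 mm
- dial: the round dial on top of the controller, 58 mm across, 20 mm tall, fixed to it, must not be touched; origin at the centre of its underside, 8 mm towards the controller's +x from its centre and 28 mm above the desk; its top is 48 mm above the desk
- bracket: T-shaped aluminium bracket fixed to the desk, 18 mm high; origin on the desk where the long rail's face (towards the robot) meets the centre line of the middle stop. The rail runs 220 mm each way along its y, from x = 0 to x = 15 mm; the middle stop is 16 mm wide (y = -8 to 8 mm) and runs from the rail to x = -90 mm, towards the robot
- corner_left (a point): point on the desk where the controller's origin lies when it is fully home in the left (+y) corner: x = -50, y = 70 mm from the bracket's origin in its frame; its axes are the bracket's
- corner_right (a point): the same for the right (-y) corner: x = -50, y = -70 mm
- mouse: grey computer mouse 104 x 60 x 34 mm, loose, bystander on the other side of the bracket; origin at the centre of its underside
- stylus: black stylus 125 mm long (along its x), 13 mm wide and high, loose, bystander lying on the robot's side of the middle stop, roughly in line with it; origin on its underside near the middle
- flash_drive: white flash drive 59 x 19 x 9 mm behind the rail, loose, bystander; origin on its underside
- note_block: block of white note paper 76 x 76 x 30 mm behind the rail, loose, bystander; origin at the centre of its underside
- mug: white mug 82 mm across, 92 mm tall, on the right of the desk, loose, bystander; origin at the centre of its underside
- keyboard: black keyboard 140 x 360 x 22 mm on the left of the desk, loose, bystander; long along its y; origin at the centre of its underside
Mind the look-alikes: they are no part of the job. What is shaped like the controller but purple or yellow is not meant.

How it is judged:
At the end, for the whole second after the job is handed in: The controller lies flat and still on the desk, its centre within 5 mm of the home point of the corner on the side where it started (moved less than 165 mm in all) and square to the bracket within 0.05 rad; no bystander is more than 20 mm from where it was ((horizontal distance between controller and corner_left below 0.005 m or horizontal distance between controller and corner_right below 0.005 m) and angle between the x axis of controller and the x axis of bracket, either way round below 0.05 rad and distance of controller from where it was at the start of the episode below 0.165 m and height (world z) of controller below 0.005 m and angle between controller's own z axis and vertical below 0.05 rad and linear speed of controller below 0.01 m/s and distance of each of mouse, stylus, flash_drive, note_block, mug, keyboard from where it was at the start of the episode below 0.02 m); the robot touches nothing.
It fails at once if the controller is lifted off the desk (height (world z) of controller above 0.01 m).
It fails at once if the controller is tipped (angle between controller's own z axis and vertical above 0.15 rad).
It fails at once if the robot touches the dial (contact force between dial and the fingers above 0.5 N or contact force between dial and the arm above 0.5 N).
It fails at once if a bystander (mouse, stylus, flash drive, note block, mug or keyboard) is moved more than 20 mm (distance of any of mouse, stylus, flash_drive, note_block, mug, keyboard from where it was at the start of the episode above 0.02 m).
It also fails if it takes over 67 s, if anything falls off the work surface, if the arm or the gripper's body presses on something with over 40 N, if the wrist force passes 120 N, or if a joint passes its speed limit or range.

ROBOT

A 6-joint arm with a two-finger parallel gripper is mounted at the origin on the work surface. World frame = base frame: x ahead of the robot, y to its left, z up, the work surface at z = 0. Lengths are in m, angles in rad, forces in N, time in s.
With the tool pointing down it reaches from about 0.35 to 0.775 m from the base axis. Payload 5.5 kg.
Tool frame: the origin (TCP) lies midway between the tips of the shut fingers; the grasp point (between the pads) lies 19 mm behind it (pinch_z is the distance from the TCP to the grasp point, in m); z points along the fingers, x is the direction in which the jaws open and shut, and the axes are right-handed (so a half turn about z gives the same grasp; the last joint's range is limited). The gripper opens to 85 mm and grips with 20 to 120 N. Pads are 22 mm wide; open, the fingers measure 114 mm over their backs; the gripper's body (76 mm by 85 mm) begins 54 mm behind the grasp point. The pads swing forward as they close: fully open they stand 13 mm farther back than shut.
Start: joints at [0.981, 0.313, 0.046, 1.304, 0, 1.431], TCP at [0.25, 0.518, 0.195] pointing down, gripper open.
Joint ranges: [-2.76, 2.76], [-0.86, 1.69], [-1.03, 1.26], [-2.2, 2.34], [-1.47, 1.5], [-3.14, 3.14]. Speed limits (rad/s): [2.57, 2.57, 3.14, 3.14, 3.14, 3.14].

INTERFACE

Orientations are given as a unit quaternion [w, x, y, z].
In Python, from workcell import get_state, read_camera, camera_info, hand_in, trace, pinch_z gives the robot as it stands. The module is installed in compiled form; this text tells all that it offers.
- The arm moves only by the tool arm_command, never from a script. Its argument "steps" is text: rows parted by semicolons, each of 4 numbers parted by spaces: the shift along the world's x, y, z in mm, then the turn about the world's z in rad. In form: tx ty tz spin; .... A call has 1 to 20 rows; each row is the pose to reach, as a shift and turn from the pose measured when the call began; what a row does not reach only later rows make up. A row lasts 1/8 s, in which the tool goes at most 62.5 mm and 10.7 degrees, less where a joint would pass 70% of its speed; a pose out of reach is approached as far as the arm can. A call with a gripper value outside its range is refused whole. "fingers" is the gripper command: -1 is shut, 1 is fully open, values between are in proportion, set as the call begins (left out, the last holds). The fingers move at their own pace and stop on an object; "newtons" is the grip in N (left out, the last holds). Time passes only in rows, so rows that repeat a pose let the fingers close. It gives the time, the measured TCP pose, the force and the opening at its end, in the units of the state.
- get_state(): the state, without advancing time (a new reading comes with each control period).
- read_camera(name): name is "side" or "top" or "wrist"; returns the picture (400x640x3 uint8, red, green, blue); there is no depth.
- camera_info(name): a dict with "mtx" (3x3 intrinsics, pixels), "R" (3x3) and "t" (3): a world point X has camera coordinates R X + t. Camera axes: x right, y down, z forward; pixel columns grow to the right and rows downward; lengths in m; the calibration is good to about 2 mm. The wrist camera is an equidistant fisheye: a pixel r from the principal point sees the ray r / f radians off the axis. A picture is of the moment at which its call begins: read the wrist's pose just before it. camera_info takes no time and is no camera call; for the wrist camera it gives the pose at the moment of the call.
- hand_in(): hands the job in, once; it reports no verdict.
Trained networks look in the newest picture that a camera, given by its name, has taken for a name from the list of things; names that differ only in an ending like _2 or _b are one class to them, and where a whole thing is asked for, a point or a joint stands for the part that bears it (a point fixed in the world has none). Each returns a list of dicts, best first, with "score" (0 to 1); they miss things now and then, are a little off and sometimes report something else, mostly with a low value. They report only what shows in the picture. A call takes as long as a camera call. They do not tell look-alikes from the thing itself.
- trace(camera, name): "mask" (400x640 bool, what is visible of it) and "box" ([left, top, width, height] in pixels, round what is visible of it).
The state is a dict: "clock": time; "joint_pos": joint angles; "qvel": joint speeds; "tau": joint torques, N m; "tcp_pos": TCP position; "orientation": TCP orientation; "wrist_force": force on the tool from outside, world axes, zero at the start; "ft_torque": the same for the moment, N m; "finger_gap": finger opening in m.
Only numpy, scipy, OpenCV 4.12 (cv2) and the standard library are available. Lean on these libraries where they do the work, as an engineer would, in place of code of your own. Each camera call takes 0.05 s, during which the arm holds its last target.

## Working session

There is one attempt and no reset: what is moved stays moved. The work goes in short steps, Python scripts to look and compute and a tool call to move; the robot and the scene stay as the last step left them, time stands still between calls to the robot, and variables do not carry over. Pictures are saved under pics/ and viewed, and the job is handed in when it is done.

Besides the shell and the picture viewer there is one more tool, called after "Emit:" in YAML: its name, and indented under it one key for each argument. arm_command: Moves the arm, as the interface text tells. Its arguments: {"type":"object","properties":{"steps":{"type":"string"},"fingers":{"type":"number"},"newtons":{"type":"number"}},"required":["steps"]}

```bash
mkdir -p pics; python3 - <<'E'
from workcell import *
import cv2
s=get_state();print(s['clock'],s['tcp_pos'],s['orientation'],s['finger_gap'],pinch_z)
for c in ['top','side']:
    im=read_camera(c);cv2.imwrite(f'pics/{c}0.png',im[:,:,::-1])
    i=camera_info(c);print(c,i)
    for n in ['controller','dial','bracket','stylus','mouse']:
        for d in trace(c,n)[:3]: print(c,n,round(d['score'],2),d['box'])
E
```

```text
0.0 [0.24968014 0.51732444 0.19452129] [ 3.63623100e-04  8.46994927e-01  5.31600203e-01 -8.28159699e-04] 0.0854196518189972 0.0187
top {'mtx': array([[459.90370691,   0.        , 323.5025138 ],
       [  0.        , 459.90370691, 191.63895791],
       [  0.        ,   0.        ,   1.        ]]), 'R': array([[-0.0306097 , -0.99946913, -0.01115805],
       [-0.9863657 ,  0.03201054, -0.16142499],
       [ 0.16169647,  0.00606475, -0.9868219 ]]), 't': array([0.02267191, 0.55963888, 1.71000984])}
top controller 0.92 [261.5, 187.4, 36.0, 30.8]
top controller 0.82 [210.5, 181.2, 39.7, 44.4]
top controller 0.76 [214.1, 135.4, 39.5, 32.2]
top dial 0.65 [274.3, 192.1, 13.0, 16.5]
top dial 0.53 [225.4, 194.6, 14.6, 19.2]
top dial 0.53 [222.6, 143.3, 22.8, 13.3]
top bracket 0.91 [262.9, 159.7, 111.6, 31.0]
top stylus 0.42 [316.9, 202.4, 8.6, 29.1]
top mouse 0.7 [351.5, 183.9, 16.8, 25.9]
side {'mtx': array([[473.37917098,   0.        , 324.12460669],
       [  0.        , 473.37917098, 204.72416109],
       [  0.        ,   0.        ,   1.        ]]), 'R': array([[-0.98464084, -0.17323163, -0.02175349],
       [-0.07027201,  0.5072804 , -0.8589112 ],
       [ 0.1598257 , -0.84419038, -0.51166233]]), 't': array([0.53683267, 0.07548924, 1.59133248])}
side controller 0.86 [280.4, 258.4, 51.9, 41.7]
side controller 0.63 [209.8, 252.1, 55.2, 37.8]
side controller 0.58 [356.6, 254.0, 55.6, 38.3]
side dial 0.68 [371.0, 254.8, 23.0, 15.3]
side dial 0.62 [306.1, 228.9, 20.1, 14.9]
side dial 0.61 [300.2, 261.3, 17.1, 16.3]
side bracket 0.61 [274.2, 185.8, 42.3, 69.0]
side stylus 0.65 [260.7, 180.9, 24.1, 21.9]
side stylus 0.54 [332.2, 217.5, 29.4, 3.1]
side mouse 0.66 [318.9, 187.1, 28.2, 15.2]
```

```bash
python3 - <<'E'
import cv2
a=cv2.imread('pics/top0.png')[110:270,190:400];cv2.imwrite('pics/topc.png',cv2.resize(a,None,fx=3.6,fy=3.6,interpolation=cv2.INTER_CUBIC))
a=cv2.imread('pics/side0.png')[150:310,200:420];cv2.imwrite('pics/sidec.png',cv2.resize(a,None,fx=3.6,fy=3.6,interpolation=cv2.INTER_CUBIC))
E
```

```text
(no output)
```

View pics/topc.png

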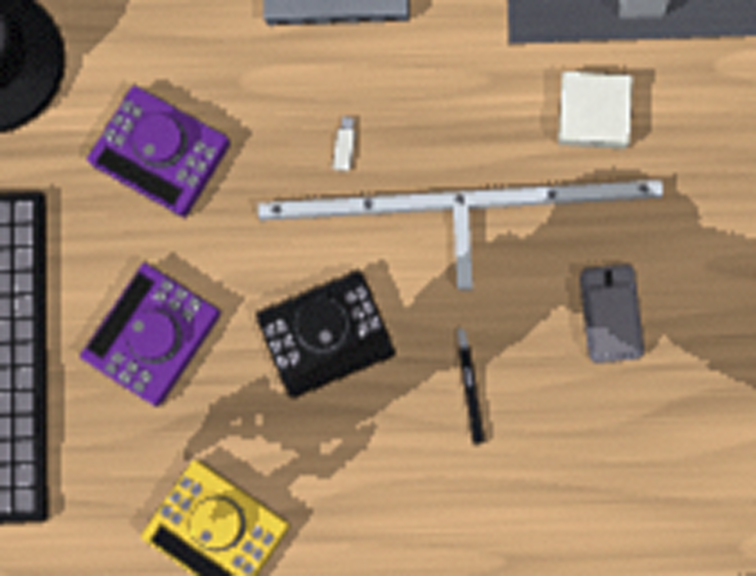

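View pics/sidec.png

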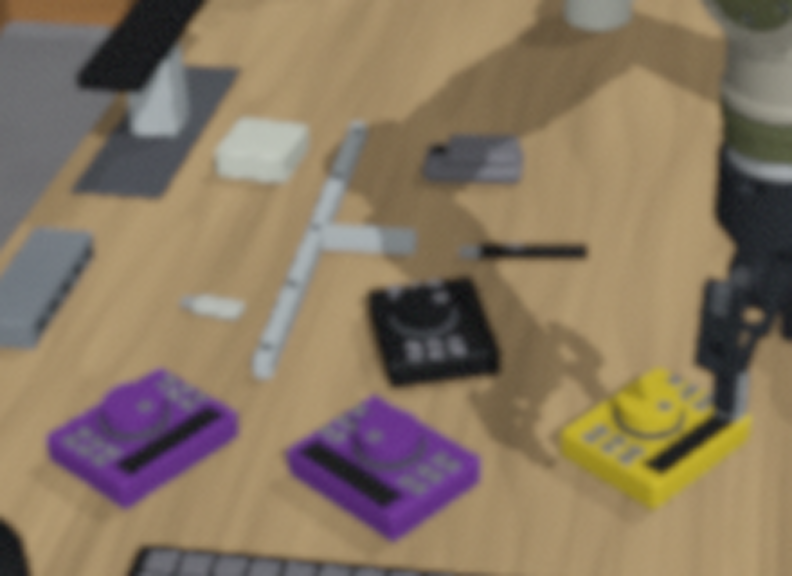

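View pics/top0.png

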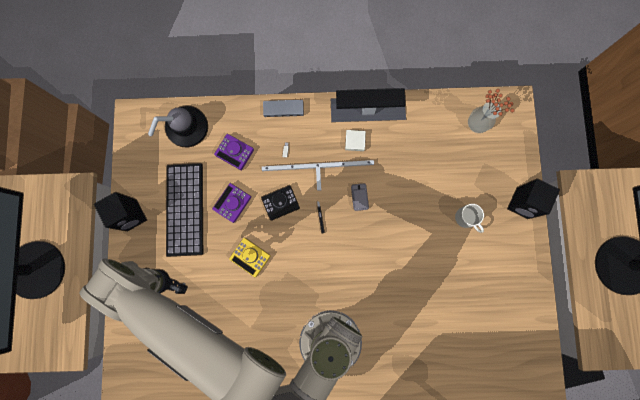

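```bash
cat > h.py <<'E'
import numpy as np, cv2
from workcell import *
from scipy.optimize import minimize
def box(x0,x1,y0,y1,z0,z1): return np.array([[x,y,z] for x in(x0,x1) for y in(y0,y1) for z in(z0,z1)],float)
a=np.linspace(0,2*np.pi,24)
dial=np.array([[8+29*np.cos(t),29*np.sin(t),z] for t in a for z in(28,48)])
M={'controller':[box(-50,50,-62,62,0,28),dial],'bracket':[box(0,15,-220,220,0,18),box(-90,0,-8,8,0,18)],
'stylus':[box(-62,62,-6.5,6.5,0,13)],'mouse':[box(-52,52,-30,30,0,30)]}
def proj(ci,P,wrist=False):
    C=P@ci['R'].T+ci['t']
    if wrist:
        r=np.hypot(C[:,0],C[:,1]);th=np.arctan2(r,C[:,2]);k=th/np.maximum(r,1e-9)
        n=np.c_[C[:,0]*k,C[:,1]*k]
    else: n=C[:,:2]/C[:,2:]
    K=ci['mtx'];return n*[K[0,0],K[1,1]]+[K[0,2],K[1,2]]
S=4
def render(ci,name,p,wrist=False):
    c,s=np.cos(p[2]),np.sin(p[2]);R=np.array([[c,-s,0],[s,c,0],[0,0,1]])
    im=np.zeros((400*S,640*S),np.uint8)
    for q in M[name]:
        uv=proj(ci,(q/1000)@R.T+[p[0],p[1],0],wrist)
        h=cv2.convexHull(((uv+0.5)*S*16).astype(np.int32).reshape(-1,1,2))
        cv2.fillConvexPoly(im,h,255,shift=4)
    return cv2.resize(im,(640,400),interpolation=cv2.INTER_AREA)/255.
def ground(ci,uv,z=0):
    K=ci['mtx'];d=ci['R'].T@np.array([(uv[0]-K[0,2])/K[0,0],(uv[1]-K[1,2])/K[1,1],1]);o=-ci['R'].T@ci['t']
    return o+d*(z-o[2])/d[2]
def fit(views,name,p0):
    # views list of (ci,mask,wrist)
    def cost(q):
        p=np.array([p0[0]+q[0]/100,p0[1]+q[1]/100,p0[2]+q[2]/10]);t=0
        for ci,m,w in views:
            r=render(ci,name,p,w);t+=1-np.minimum(r,m).sum()/np.maximum(r,m).sum()
        return t
    best=None
    for s in (1,0.3):
        q0=np.zeros(3) if best is None else best.x
        sim=np.vstack([q0]+[q0+s*np.eye(3)[i]*(1 if i<2 else 1) for i in range(3)])
        best=minimize(cost,q0,method='Nelder-Mead',options=dict(initial_simplex=sim,maxiter=120,xatol=.01,fatol=1e-4))
    q=best.x;return np.array([p0[0]+q[0]/100,p0[1]+q[1]/100,p0[2]+q[2]/10]),best.fun
E
python3 - <<'E'
from h import *
ct=camera_info('top');cs=camera_info('side')
print(ground(ct,(280,202)),ground(ct,(318,165)))
read_camera('top');read_camera('side')
def near(c,n,ci,p,tol=25):
    u=proj(ci,np.array([[p[0],p[1],.02]]))[0]
    for d in trace(c,n):
        b=d['box'];
        if np.hypot(b[0]+b[2]/2-u[0],b[1]+b[3]/2-u[1])<tol: return d['mask'].astype(float)
for n,uv,yaw in [('controller',(280,202),.25),('bracket',(318,165),.05),('stylus',(321,217),.1)]:
    p=ground(ct,uv,.015); p0=(p[0],p[1],yaw)
    mt=near('top',n,ct,p);ms=near('side',n,cs,p,35)
    for lab,v in [('top',[(ct,mt,0)]),('side',[(cs,ms,0)]),('both',[(ct,mt,0),(cs,ms,0)])]:
        if any(x[1] is None for x in v): print(n,lab,'none');continue
        print(n,lab,fit(v,n,p0))
E
```

```text
[0.53205533 0.17646919 0.        ] [0.67498226 0.02379049 0.        ]
controller top (array([0.5303879 , 0.17372493, 0.37190509]), np.float64(0.086474660162835))
controller side (array([0.52665224, 0.17593037, 0.33978121]), np.float64(0.08503044894490874))
controller both (array([0.52855294, 0.17443129, 0.36997211]), np.float64(0.1857652522275126))
bracket top (array([0.66537373, 0.02623044, 0.02404646]), np.float64(0.13194289039072649))
bracket side (array([0.6629719 , 0.02990148, 0.02246478]), np.float64(0.11537949696136263))
bracket both (array([0.66442471, 0.02633323, 0.02454604]), np.float64(0.2970219056688834))
stylus top none
stylus side (array([0.46346138, 0.02408519, 0.13935356]), np.float64(0.40222803086880754))
stylus both none
```

Emit:
arm_command:
  steps: "25 -50 0 0.07; 50 -100 0 0.14; 75 -150 0 0.21; 100 -205 0 0.28; 125 -260 0 0.35; 150 -310 -20 0.42; 170 -352 -45 0.474; 170 -352 -90 0.474; 170 -352 -90 0.474; 170 -352 -90 0.474"
  fingers: 0.2

```text
clock: 2.25
tcp_pos: [0.4205, 0.1663, 0.1067]
orientation: [0.0, 0.698, 0.716, 0.0]
wrist_force: [1.0, 0.6, -0.1]
finger_gap: 0.0509
```

```bash
python3 - <<'E'
from h import *
for c in ['wrist','side','top']:
    ci=camera_info(c); im=read_camera(c).copy()
    P={}
    for n,p,col in [('controller',(.5286,.1744,.37),(0,255,0)),('bracket',(.6645,.0264,.0245),(255,0,0))]:
        r=(render(ci,n,p,c=='wrist')>.5).astype(np.uint8)
        k,_=cv2.findContours(r,0,2);cv2.drawContours(im,k,-1,col,1)
    cv2.imwrite(f'pics/{c}1.png',im[:,:,::-1])
    if c!='wrist': cv2.imwrite(f'pics/{c}1.png',cv2.resize(im[110:300,190:420,::-1],None,fx=3,fy=3))
    if c=='wrist':
        print(ci['mtx'])
        for n in ['controller','bracket','stylus']:
            for d in trace(c,n)[:3]:
                print(n,d['score'],d['box'])
E
```

```text
[[309.70691629   0.         316.56574802]
 [  0.         309.70691629 193.03603406]
 [  0.           0.           1.        ]]
controller 0.96 [261.4, 225.3, 114.0, 96.3]
controller 0.67 [376.0, 1.5, 154.7, 166.6]
controller 0.56 [458.4, 220.8, 84.7, 104.9]
bracket 0.6 [165.0, 323.9, 48.8, 45.4]
stylus 0.8 [160.0, 165.6, 39.5, 111.8]
stylus 0.36 [534.2, 121.7, 105.4, 227.0]
stylus 0.28 [261.0, 224.1, 115.4, 98.4]
```

View pics/wrist1.png

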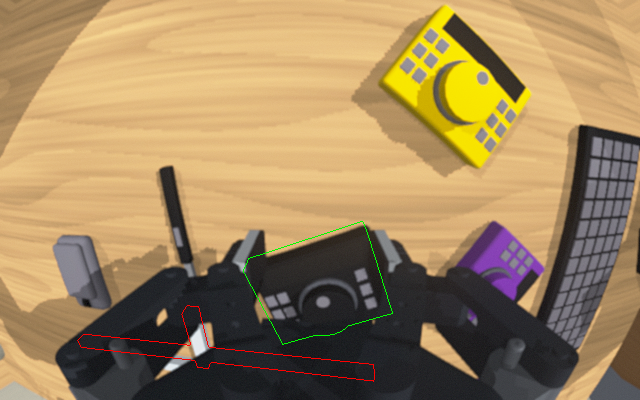

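View pics/side1.png

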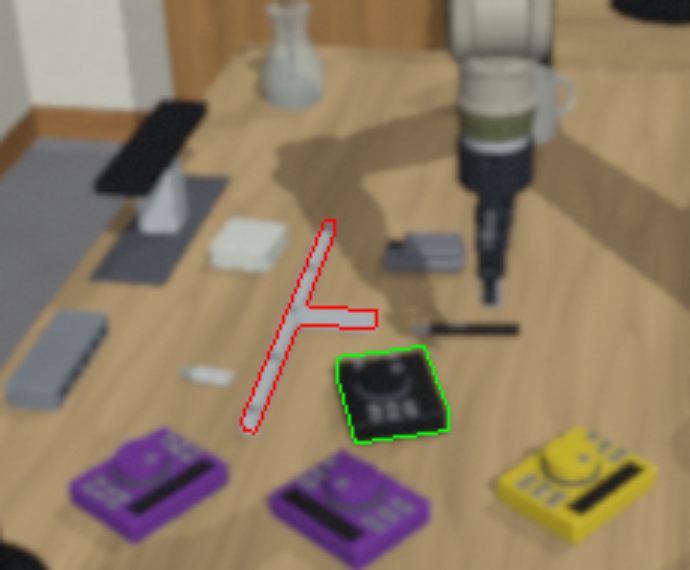

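Emit:
arm_command:
  steps: "0 0 -40 0; 0 0 -75 0; 0 0 -95 0; 0 0 -100 0; 0 0 -100 0; 0 0 -100 0"

```text
clock: 3.3
tcp_pos: [0.4217, 0.1667, 0.0076]
orientation: [0.001, 0.698, 0.716, 0.002]
wrist_force: [0.0, 0.9, 0.6]
finger_gap: 0.0515
```

```bash
python3 - <<'E'
from h import *
for c in ['wrist','side']:
    im=read_camera(c)
    if c=='side': im=cv2.resize(im[180:310,230:400],None,fx=4,fy=4)
    cv2.imwrite(f'pics/{c}2.png',im[:,:,::-1])
E
```

```text
(no output)
```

View pics/side2.png

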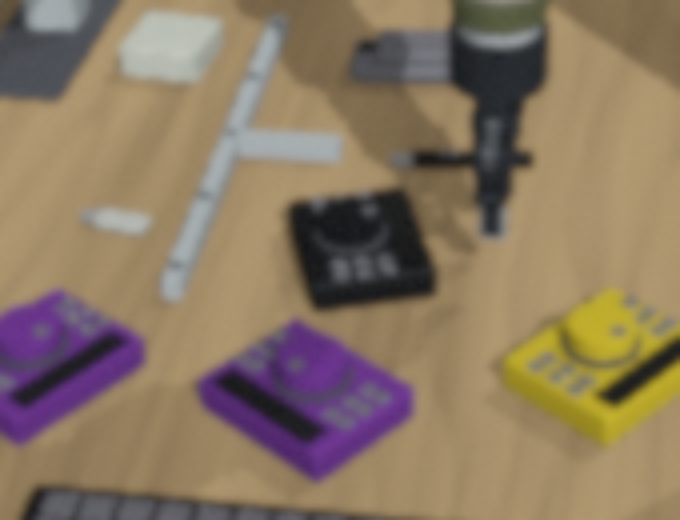

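View pics/wrist2.png

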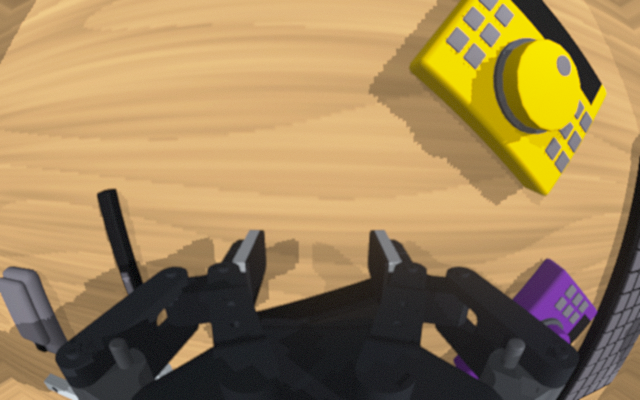

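Emit:
arm_command:
  steps: "8 0 0 0; 16 0 0 0; 22 0 0 0; 27 0 0 0; 32 0 0 0; 37 0 0 0; 42 0 0 0; 47 0 0 0; 52 0 0 0; 57 0 0 0; 62 0 0 0; 67 0 0 0; 72 0 0 0; 77 0 0 0; 82 0 0 0; 82 0 0 0"

```text
clock: 5.4
tcp_pos: [0.5041, 0.1667, 0.0075]
orientation: [0.001, 0.698, 0.716, 0.002]
wrist_force: [0.1, -0.8, -0.2]
finger_gap: 0.051
```

```bash
cat >> h.py <<'E'
def loc(p0,names=('side',)):
    for c in names:
        ci=camera_info(c);im=read_camera(c)
        u=proj(ci,np.array([[p0[0],p0[1],.02]]))[0];b=None
        for d in trace(c,'controller'):
            q=d['box'];e=np.hypot(q[0]+q[2]/2-u[0],q[1]+q[3]/2-u[1])
            if e<30 and (b is None or e<b[0]): b=(e,d)
        if b is None: print(c,'none');continue
        p,f=fit([(ci,b[1]['mask'].astype(float),0)],'controller',p0);print(c,p.round(4),round(f,3))
E
python3 - <<'E'
from h import *
loc((.56,.17,.05),('side','top'))
im=read_camera('side');im=cv2.resize(im[180:310,230:400],None,fx=4,fy=4)
cv2.imwrite('pics/side3.png',im[:,:,::-1])
E
```

```text
side [0.5277 0.1775 0.3929] 0.145
top [0.5603 0.1191 0.6022] 0.86
```

View pics/side3.png

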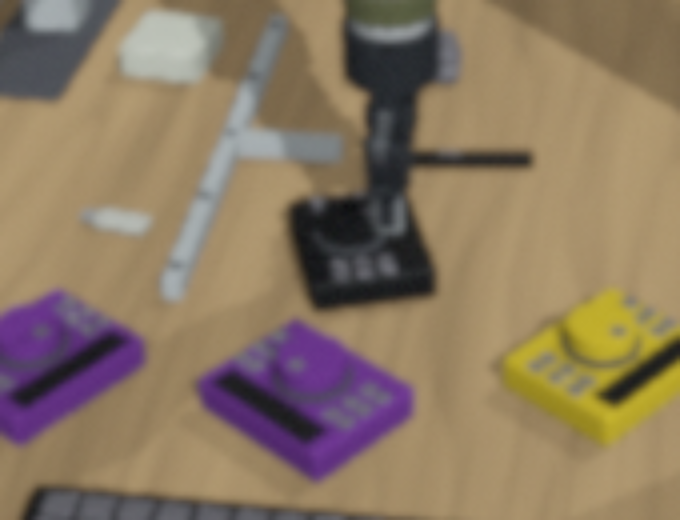

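```bash
python3 - <<'E'
from h import *
ci=camera_info('side')
for x in (.4217,.5041):
  for y in (.192,.207):
    for z in (.008,.02,.03,.04): print(x,y,z,((proj(ci,np.array([[x,y,z]]))[0]-[230,180])*4).round())
print(((proj(ci,np.array([[.505,.117,.028],[.46,.214,.028],[.482,.166,.028],[.482,.166,0]]))-[230,180])*4).round())
im=read_camera('wrist');cv2.imwrite('pics/w3.png',im[:,:,::-1])
print(get_state()['wrist_force'])
E
```

```text
0.4217 0.192 0.008 [488. 272.]
0.4217 0.192 0.02 [488. 260.]
0.4217 0.192 0.03 [489. 249.]
0.4217 0.192 0.04 [489. 239.]
0.4217 0.207 0.008 [486. 283.]
0.4217 0.207 0.02 [486. 271.]
0.4217 0.207 0.03 [486. 260.]
0.4217 0.207 0.04 [486. 250.]
0.5041 0.192 0.008 [385. 263.]
0.5041 0.192 0.02 [385. 251.]
0.5041 0.192 0.03 [385. 240.]
0.5041 0.192 0.04 [385. 230.]
0.5041 0.207 0.008 [382. 274.]
0.5041 0.207 0.02 [382. 262.]
0.5041 0.207 0.03 [382. 251.]
0.5041 0.207 0.04 [381. 241.]
[[399. 190.]
 [436. 263.]
 [418. 226.]
 [418. 255.]]
[0.87676681 0.43598021 0.08114536]
```

View pics/w3.png

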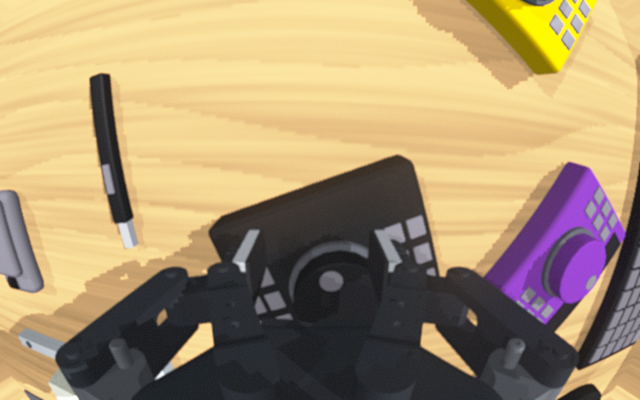

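The fingertips are passing above the box (grey pads at about (250,250) and (385,245) in the wrist view), so they sit higher than the TCP reading suggests. I'll back out the same way and check the tip height.

Emit:
arm_command:
  steps: "-10 0 0 0; -25 0 0 0; -40 0 0 0; -55 0 0 0; -70 0 0 0; -84 0 0 0; -84 0 0 0; -84 0 0 0"

```text
clock: 6.7
tcp_pos: [0.4201, 0.1668, 0.0077]
orientation: [0.001, 0.698, 0.716, 0.002]
wrist_force: [0.8, 0.2, -0.1]
finger_gap: 0.0512
```

```bash
python3 - <<'E'
from h import *
s=get_state();print(s['tcp_pos'],s['orientation'],s['joint_pos'],s['wrist_force'])
for c in ['wrist','side','top']:
    im=read_camera(c)
    if c=='wrist':
        print(camera_info(c)['R'],camera_info(c)['t'])
        im=cv2.resize(im[200:320,200:440],None,fx=3.3,fy=3.3)
    else:
        ci=camera_info(c)
        u=proj(ci,np.array([[*s['tcp_pos'][:2],.03]]))[0];print(c,u)
        x,y=u.astype(int)-[30,30]
        im=cv2.resize(im[y:y+60,x:x+60],None,fx=10,fy=10,interpolation=cv2.INTER_CUBIC);print(x,y)
        for z in (0,.01,.02,.03,.04): print(z,(proj(ci,np.array([[s['tcp_pos'][0],s['tcp_pos'][1]+.026,z]]))[0]-[x,y])*10)
    cv2.imwrite(f'pics/{c}4.png',im[:,:,::-1])
E
```

```text
[0.42008416 0.16679481 0.00768196] [0.00138715 0.69805404 0.71604076 0.00206461] [ 2.00002883e-01  2.26827782e-01 -5.70474995e-01  7.68519006e-01
  3.24278677e-05  1.74565133e-01] [ 0.84535182  0.18057294 -0.11013716]
[[-2.47727913e-02  9.99692784e-01  8.04033063e-04]
 [ 9.64641598e-01  2.36930868e-02  2.62498046e-01]
 [ 2.62398353e-01  7.27841307e-03 -9.64932189e-01]] [-0.15801317 -0.39590953  0.08465614]
side [353.63490824 237.75084076]
323 207
0 [295.46172999 432.25927034]
0.01 [295.74648739 406.5441904 ]
0.02 [296.03320644 380.65196363]
0.03 [296.32190747 354.58075322]
0.04 [296.61261111 328.32869686]
top [282.16720814 229.96430328]
252 199
0 [242.27725704 317.9017489 ]
0.01 [239.35037808 315.8893179 ]
0.02 [236.39066567 313.85431164]
0.03 [233.39756419 311.79634809]
0.04 [230.37050545 309.71503658]
```

View pics/side4.png

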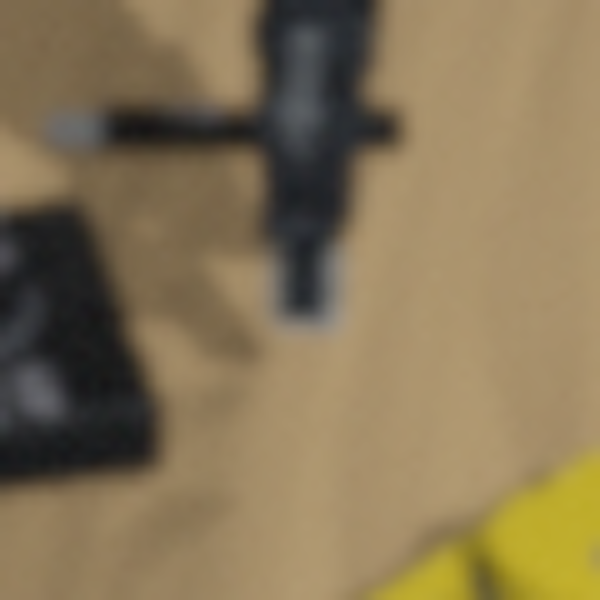

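View pics/wrist4.png

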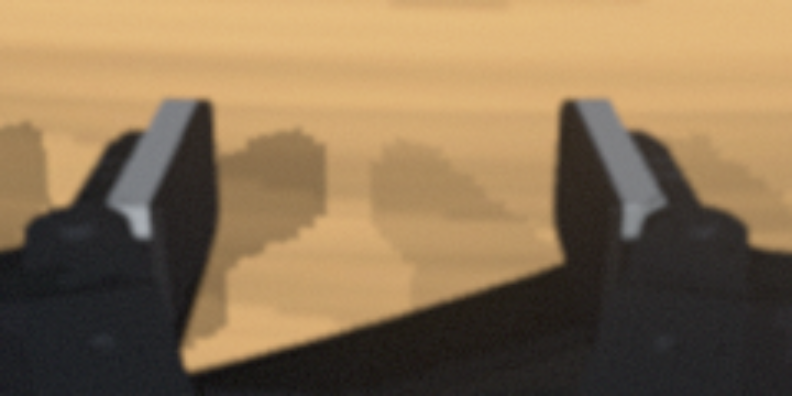

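Emit:
arm_command:
  steps: "0 0 -8 0; 0 0 -14 0; 0 0 -18 0; 0 0 -18 0; 0 0 -18 0"

```text
clock: 7.48
tcp_pos: [0.4202, 0.1667, -0.0105]
orientation: [0.001, 0.698, 0.716, 0.002]
wrist_force: [0.1, -0.8, -0.1]
finger_gap: 0.0511
```

```bash
python3 - <<'E'
from h import *
s=get_state();print(s['tcp_pos'],s['wrist_force'])
for c in ['wrist','side']:
    im=read_camera(c)
    if c=='wrist':
        im=cv2.resize(im[200:320,200:440],None,fx=3.3,fy=3.3)
    else:
        im=cv2.resize(im[207:267,323:383],None,fx=10,fy=10,interpolation=cv2.INTER_CUBIC)
    cv2.imwrite(f'pics/{c}5.png',im[:,:,::-1])
E
```

```text
[ 0.4201747   0.16672658 -0.01047602] [ 0.06168317 -0.82984289 -0.11609992]
```

View pics/side5.png

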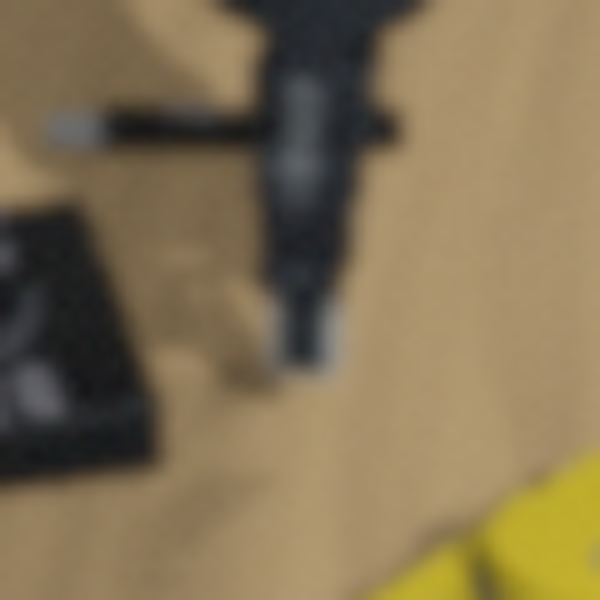

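View pics/wrist5.png

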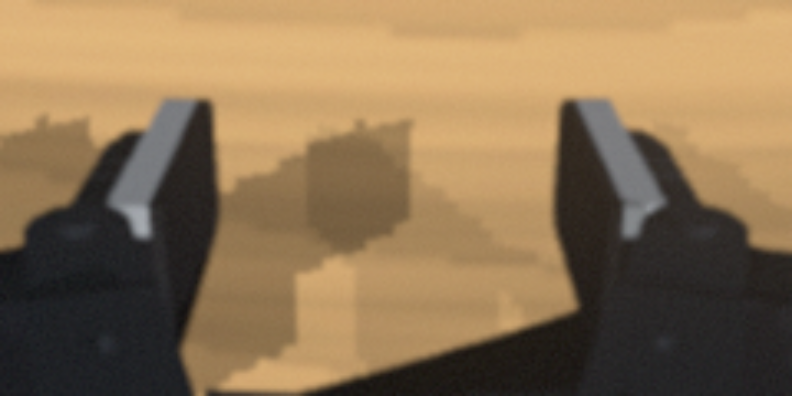

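Emit:
arm_command:
  steps: "0 0 -5 0; 0 0 -10 0; 0 0 -10 0; 10 0 -10 0; 18 0 -10 0; 23 0 -10 0; 28 0 -10 0; 33 0 -10 0; 38 0 -10 0; 43 0 -10 0; 48 0 -10 0; 53 0 -10 0; 53 0 -10 0"

```text
clock: 9.2
tcp_pos: [0.4745, 0.1667, -0.0202]
orientation: [0.002, 0.698, 0.716, 0.002]
wrist_force: [0.1, 0.3, 0.2]
finger_gap: 0.0512
```

```bash
python3 - <<'E'
from h import *
s=get_state();print(s['tcp_pos'],s['wrist_force'])
loc((.53,.17,.25),('side',))
im=read_camera('side');cv2.imwrite('pics/side6.png',cv2.resize(im[180:310,230:400],None,fx=4,fy=4)[:,:,::-1])
im=read_camera('wrist');cv2.imwrite('pics/wrist6.png',im[:,:,::-1])
E
```

```text
[ 0.4744558   0.16668867 -0.02020941] [0.08405917 0.31671331 0.15688586]
side [0.5441 0.1737 0.3103] 0.069
```

View pics/side6.png

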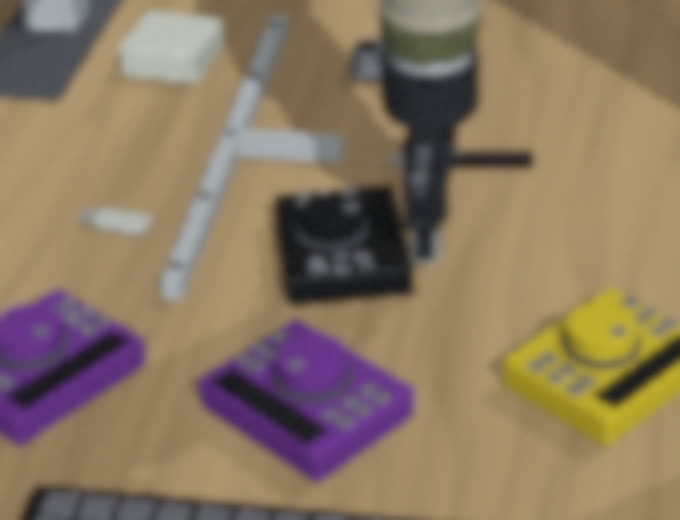

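View pics/wrist6.png

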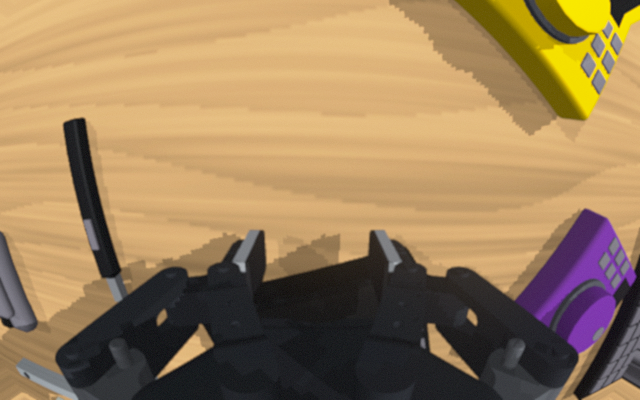

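Emit:
arm_command:
  steps: "5 0 0 0; 9 0 0 0; 13 0 0 0; 17 0 0 0; 21 0 0 0; 25 0 0 0; 29 0 0 0; 33 0 0 0; 37 0 0 0; 41 0 0 0; 45 0 0 0; 49 0 0 0; 53 0 0 0; 57 0 0 0; 60 0 0 0; 60 0 0 0"

```text
clock: 11.4
tcp_pos: [0.5347, 0.1667, -0.0199]
orientation: [0.002, 0.698, 0.716, 0.003]
wrist_force: [-0.3, 0.3, -0.2]
finger_gap: 0.051
```

```bash
python3 - <<'E'
from h import *
s=get_state();print(s['tcp_pos'],s['wrist_force'])
loc((.6,.17,.05),('side',))
im=read_camera('side');cv2.imwrite('pics/side7.png',cv2.resize(im[180:310,230:400],None,fx=4,fy=4)[:,:,::-1])
E
```

```text
[ 0.53470494  0.16667172 -0.01990555] [-0.33603854  0.33280211 -0.17447171]
side [0.6024 0.1596 0.2209] 0.194
```

View pics/side7.png

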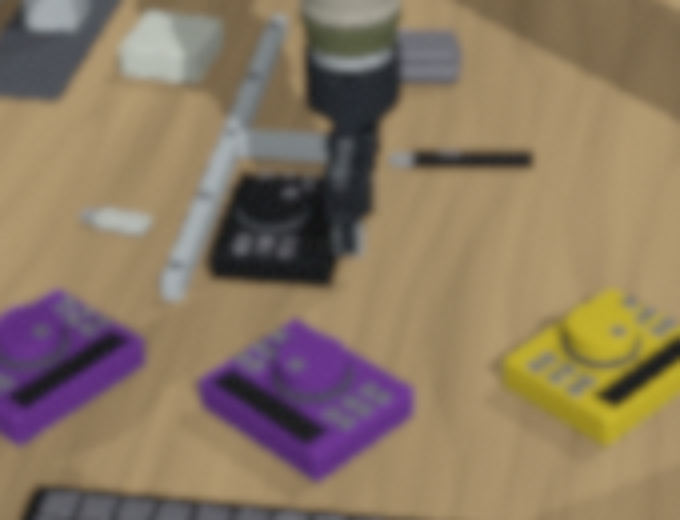

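Emit:
arm_command:
  steps: "4 0 0 0; 7 0 0 0; 10 0 0 0; 12 0 0 0; 14 0 0 0; 16 0 0 0; 16 0 0 0"

```text
clock: 12.42
tcp_pos: [0.5501, 0.1666, -0.0199]
orientation: [0.002, 0.698, 0.716, 0.002]
wrist_force: [-4.3, 0.1, 2.0]
finger_gap: 0.0511
```

```bash
python3 - <<'E'
from h import *
s=get_state();print(s['tcp_pos'],s['wrist_force'])
loc((.6,.16,.05),('side',))
im=read_camera('side');cv2.imwrite('pics/side8.png',cv2.resize(im[180:310,230:400],None,fx=4,fy=4)[:,:,::-1])
E
```

```text
[ 0.5501432   0.16656243 -0.01994079] [-4.2613962   0.11215791  2.01583272]
side [0.6144 0.159  0.1493] 0.195
```

View pics/side8.png

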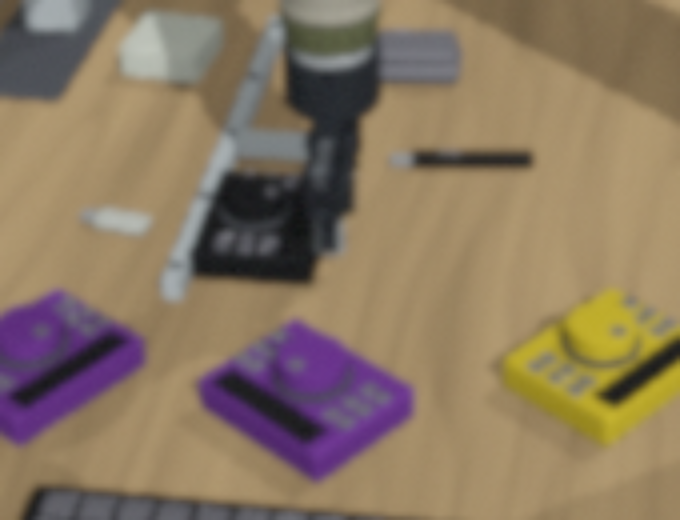

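Emit:
arm_command:
  steps: "2 0 0 0; 4 0 0 0; 5 0 0 0; 5 0 0 0"

```text
clock: 13.08
tcp_pos: [0.5499, 0.1665, -0.0202]
orientation: [-0.001, 0.698, 0.716, -0.001]
wrist_force: [-15.8, 0.2, 13.1]
finger_gap: 0.0513
```

Emit:
arm_command:
  steps: "-6 0 0 0; -15 0 0 0; -30 0 0 0; -45 0 10 0; -45 0 60 0; -45 0 100 0; -45 0 110 0; -45 0 110 0"

```text
clock: 14.08
tcp_pos: [0.5056, 0.1667, 0.0907]
orientation: [-0.0, 0.698, 0.716, 0.0]
wrist_force: [-0.4, -1.0, -0.5]
finger_gap: 0.051
```

```bash
python3 - <<'E'
from h import *
s=get_state();print(s['tcp_pos'],s['wrist_force'])
loc((.61,.16,.05),('side','top'))
im=read_camera('side');cv2.imwrite('pics/side9.png',cv2.resize(im[180:310,230:400],None,fx=4,fy=4)[:,:,::-1])
im=read_camera('top');cv2.imwrite('pics/top9.png',cv2.resize(im[120:260,190:360],None,fx=4,fy=4)[:,:,::-1])
im=read_camera('wrist');cv2.imwrite('pics/wrist9.png',im[:,:,::-1])
E
```

```text
[0.50555506 0.16665631 0.09074758] [-0.37036764 -0.95146787 -0.49066598]
side [0.6097 0.156  0.0481] 0.067
top [0.6163 0.1144 0.157 ] 0.487
```

View pics/side9.png

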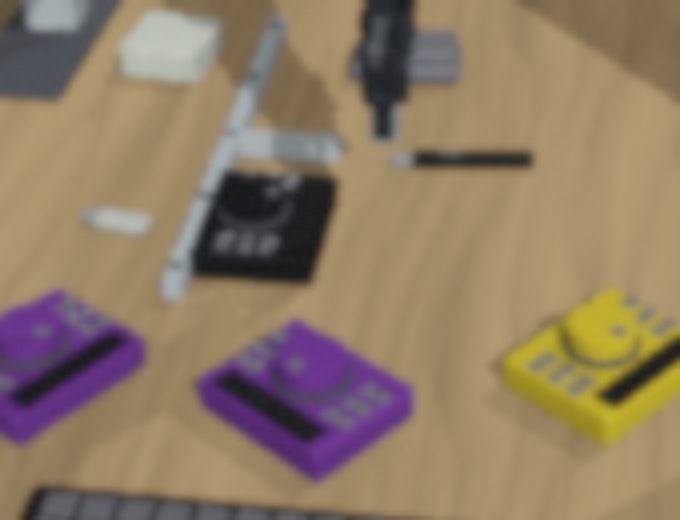

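View pics/top9.png

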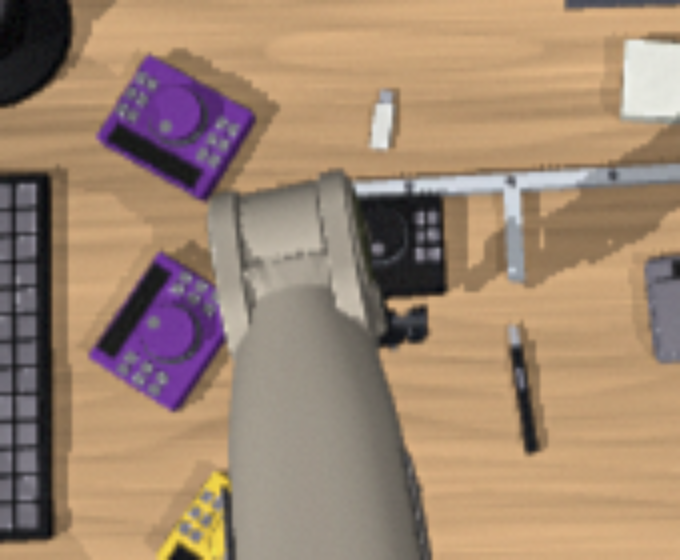

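View pics/wrist9.png

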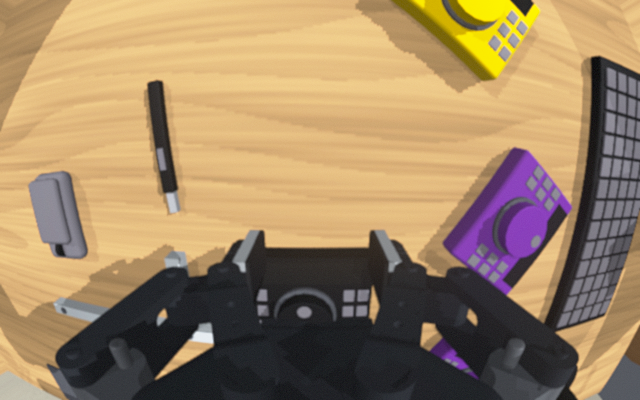

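```bash
python3 - <<'E'
from h import *
ci=camera_info('side')
for uv in [(295,320),(198,382),(412,395),(195,270),(310,280)]: print(uv,ground(ci,(uv[0]/4+230,uv[1]/4+180),.028).round(3))
print(get_state()['joint_pos'].round(2))
E
```

```text
(295, 320) [0.553 0.3   0.028]
(198, 382) [0.607 0.381 0.028]
(412, 395) [0.454 0.373 0.028]
(195, 270) [0.644 0.249 0.028]
(310, 280) [0.553 0.249 0.028]
[ 0.17  0.29 -0.26  1.03  0.    0.14]
```

Emit:
arm_command:
  steps: "0 20 0 -0.18; 0 45 0 -0.36; 10 70 0 -0.54; 25 95 0 -0.72; 40 98 0 -0.9; 60 98 0 -1.08; 80 98 0 -1.26; 100 98 0 -1.44; 100 98 0 -1.571; 100 98 0 -1.571; 100 98 0 -1.571"
  fingers: -0.2

```text
clock: 15.8
tcp_pos: [0.6038, 0.2643, 0.0883]
orientation: [-0.002, 1.0, 0.014, -0.0]
wrist_force: [-0.1, -0.0, -0.6]
finger_gap: 0.0342
```

```bash
python3 - <<'E'
from h import *
s=get_state();print(s['tcp_pos'],s['wrist_force'],s['finger_gap'],s['joint_pos'].round(2))
im=read_camera('side');cv2.imwrite('pics/sideA.png',cv2.resize(im[180:310,230:400],None,fx=4,fy=4)[:,:,::-1])
im=read_camera('wrist');cv2.imwrite('pics/wristA.png',im[:,:,::-1])
E
```

```text
[0.60379316 0.26433105 0.08825535] [-0.09531805 -0.00421017 -0.64216114] 0.03417568918847048 [0.29 0.52 0.1  1.15 0.   1.83]
```

View pics/sideA.png

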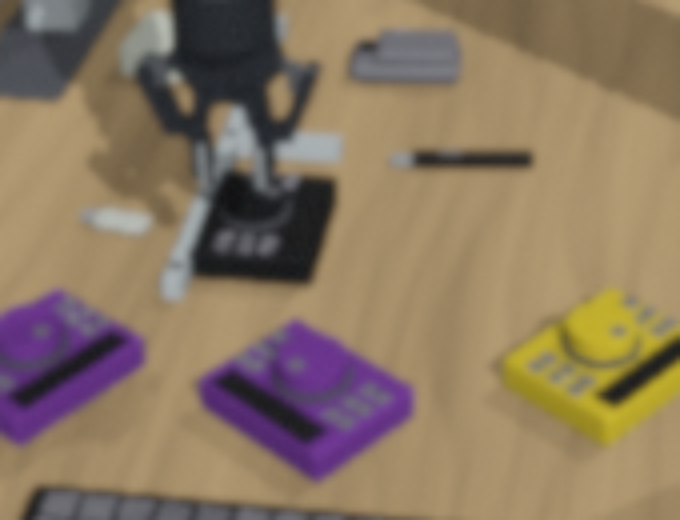

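View pics/wristA.png

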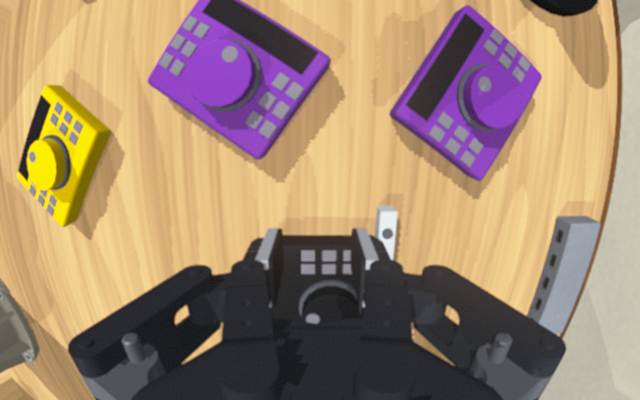

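```bash
cat >> h.py <<'E'
def wground(ci,uv,z):
    K=ci['mtx'];d=np.array([uv[0]-K[0,2],uv[1]-K[1,2]])/K[0,0];th=np.hypot(*d)
    v=np.array([*(d/th*np.sin(th)),np.cos(th)]);D=ci['R'].T@v;o=-ci['R'].T@ci['t'];return o+D*(z-o[2])/D[2]
E
python3 - <<'E'
from h import *
ci=camera_info('wrist');print(-ci['R'].T@ci['t'])
print('edge',[wground(ci,(u,237),z).round(4) for u in(290,340) for z in (.028,0)])
for z in (.10,.11,.12): print('tips',z,[wground(ci,u,z).round(4) for u in((279,230),(358,230))])
print('purple corner',wground(ci,(258,158),.028),'raildot',wground(ci,(388,234),.018),'rail end',wground(ci,(378,207),.018))
E
```

```text
[0.60365962 0.33055583 0.26725806]
edge [array([0.584 , 0.2291, 0.028 ]), array([0.5817, 0.2172, 0.    ]), array([0.6259, 0.2302, 0.028 ]), array([0.6284, 0.2184, 0.    ])]
tips 0.1 [array([0.5835, 0.2638, 0.1   ]), array([0.6295, 0.265 , 0.1   ])]
tips 0.11 [array([0.5847, 0.2678, 0.11  ]), array([0.6279, 0.2689, 0.11  ])]
tips 0.12 [array([0.5859, 0.2718, 0.12  ]), array([0.6264, 0.2728, 0.12  ])]
purple corner [0.55834648 0.29503111 0.028     ] raildot [0.66939571 0.2293257  0.018     ] rail end [0.6580784  0.25413519 0.018     ]
```

Emit:
arm_command:
  steps: "0 -5 -40 0; 0 -8 -75 0; 0 -8 -95 0; 0 -8 -95 0; 0 -8 -95 0"

```text
clock: 16.52
tcp_pos: [0.6046, 0.2567, -0.0053]
orientation: [-0.002, 1.0, 0.014, 0.001]
wrist_force: [0.8, 0.3, 0.4]
finger_gap: 0.0342
```

```bash
python3 - <<'E'
from h import *
s=get_state();print(s['tcp_pos'],s['wrist_force'],s['finger_gap'],s['joint_pos'].round(2))
im=read_camera('side');cv2.imwrite('pics/sideB.png',cv2.resize(im[200:280,250:350],None,fx=8,fy=7.5,interpolation=cv2.INTER_CUBIC)[:,:,::-1])
ci=camera_info('side')
for z in (0,.01,.02,.03): print((proj(ci,np.array([[.604-.025,s['tcp_pos'][1]+.004,z],[.604+.025,s['tcp_pos'][1]+.004,z]]))-[250,200])*[8,7.5])
im=read_camera('wrist');cv2.imwrite('pics/wristB.png',im[:,:,::-1])
E
```

```text
[ 0.60456256  0.25670265 -0.00529842] [0.76612707 0.25020833 0.37629645] 0.03420761201718648 [ 0.28  0.58 -0.04  0.94  0.    1.82]
[[390.0707501  440.60492105]
 [264.49374588 429.92917696]]
[[388.79417247 421.12064105]
 [262.78603411 410.51381575]]
[[387.50860754 401.49918883]
 [261.06636553 390.96251489]]
[[386.21396008 381.73911072]
 [259.33461413 371.27384165]]
```

View pics/sideB.png

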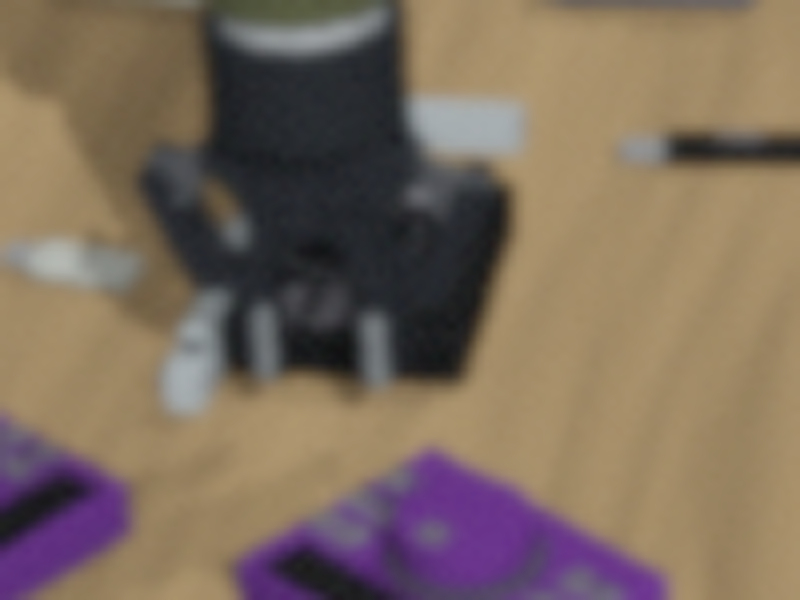

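View pics/wristB.png

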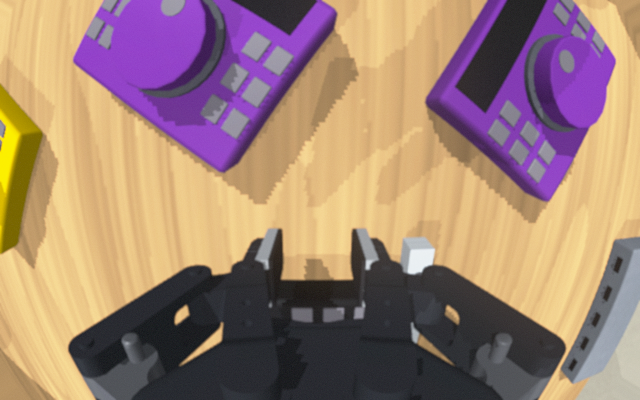

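Emit:
arm_command:
  steps: "0 0 -10 0; 0 0 -16 0; 0 0 -16 0; 0 -12 -16 0; 0 -20 -16 0; 0 -25 -16 0; 0 -30 -16 0; 0 -35 -16 0; 0 -40 -16 0; 0 -45 -16 0; 0 -50 -16 0; 0 -55 -16 0; 0 -60 -16 0; 0 -64 -16 0; 0 -64 -16 0"

```text
clock: 18.5
tcp_pos: [0.6052, 0.1921, -0.0207]
orientation: [-0.002, 1.0, 0.013, 0.001]
wrist_force: [0.7, 1.4, 0.3]
finger_gap: 0.0339
```

```bash
python3 - <<'E'
from h import *
s=get_state();print(s['tcp_pos'],s['wrist_force'],s['finger_gap'],s['joint_pos'].round(2))
im=read_camera('side');cv2.imwrite('pics/sideC.png',cv2.resize(im[180:310,230:400],None,fx=4,fy=4)[:,:,::-1])
im=read_camera('wrist');cv2.imwrite('pics/wristC.png',im[:,:,::-1])
E
```

```text
[ 0.60519586  0.19212412 -0.02074605] [0.72843131 1.44981237 0.32212959] 0.033886134157822975 [ 0.18  0.56 -0.12  0.88  0.    1.72]
```

View pics/sideC.png

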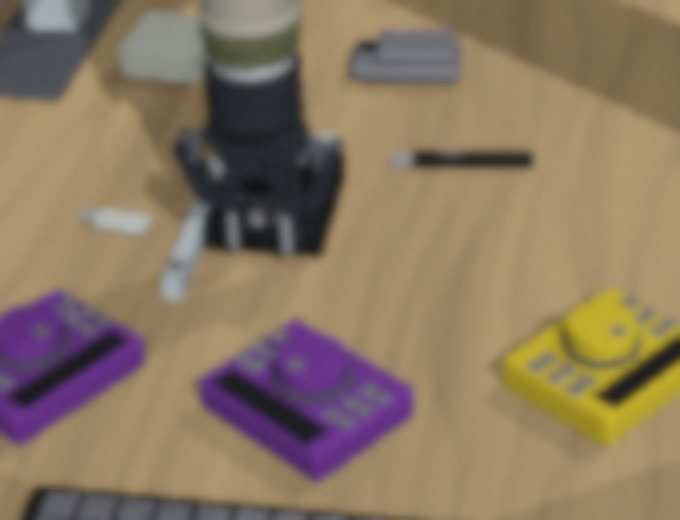

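View pics/wristC.png

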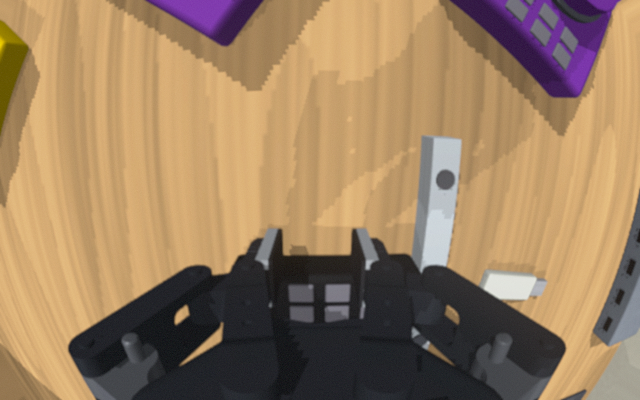

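Emit:
arm_command:
  steps: "0 -5 0 0; 0 -9 0 0; 0 -13 0 0; 0 -17 0 0; 0 -20 0 0; 0 -22 0 0; 0 -24 0 0; 0 -24 0 0"

```text
clock: 19.6
tcp_pos: [0.605, 0.1701, -0.021]
orientation: [-0.004, 1.0, 0.014, 0.001]
wrist_force: [0.4, 8.9, -0.2]
finger_gap: 0.0345
```

Emit:
arm_command:
  steps: "0 -2 0 0; 0 -4 0 0; 0 -4 0 0; 0 -4 0 0"

```text
clock: 20.1
tcp_pos: [0.6049, 0.1704, -0.0209]
orientation: [-0.007, 1.0, 0.015, 0.001]
wrist_force: [0.0, 15.6, -0.3]
finger_gap: 0.0341
```

```bash
python3 - <<'E'
from h import *
im=read_camera('side');cv2.imwrite('pics/sideD.png',cv2.resize(im[200:280,250:350],None,fx=8,fy=7.5,interpolation=cv2.INTER_CUBIC)[:,:,::-1])
E
```

```text
(no output)
```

View pics/sideD.png

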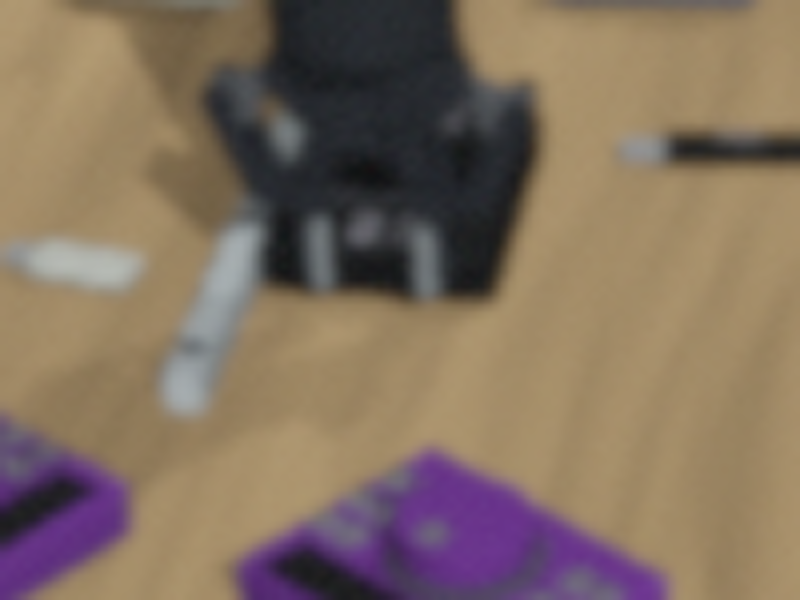

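Emit:
arm_command:
  steps: "0 6 0 0; 0 15 0 0; 0 30 0 0; 0 45 10 0; 0 45 50 0; 0 45 100 0; 0 60 120 0; 0 110 120 0; 0 110 120 0"

```text
clock: 21.28
tcp_pos: [0.6049, 0.2841, 0.1004]
orientation: [-0.008, 1.0, 0.017, 0.002]
wrist_force: [-0.9, 0.3, -0.2]
finger_gap: 0.0341
```

```bash
python3 - <<'E'
from h import *
s=get_state();print(s['tcp_pos'])
loc((.612,.097,.03),('side','top'))
im=read_camera('side');cv2.imwrite('pics/sideE.png',cv2.resize(im[190:270,260:360],None,fx=8,fy=7.5,interpolation=cv2.INTER_CUBIC)[:,:,::-1])
im=read_camera('top');cv2.imwrite('pics/topE.png',cv2.resize(im[140:230,240:390],None,fx=5,fy=5,interpolation=cv2.INTER_CUBIC)[:,:,::-1])
for c in('side','top'):
    ci=camera_info(c)
    for d in trace(c,'bracket')[:1]:
        print(c,d['score'],d['box'])
E
```

```text
[0.60491087 0.28411898 0.10042774]
side [0.6092 0.0963 0.0705] 0.236
top [0.6112 0.0949 0.0305] 0.043
side 0.75 [270.6, 183.1, 31.4, 71.0]
top 0.91 [261.6, 159.4, 112.2, 30.6]
```

View pics/sideE.png

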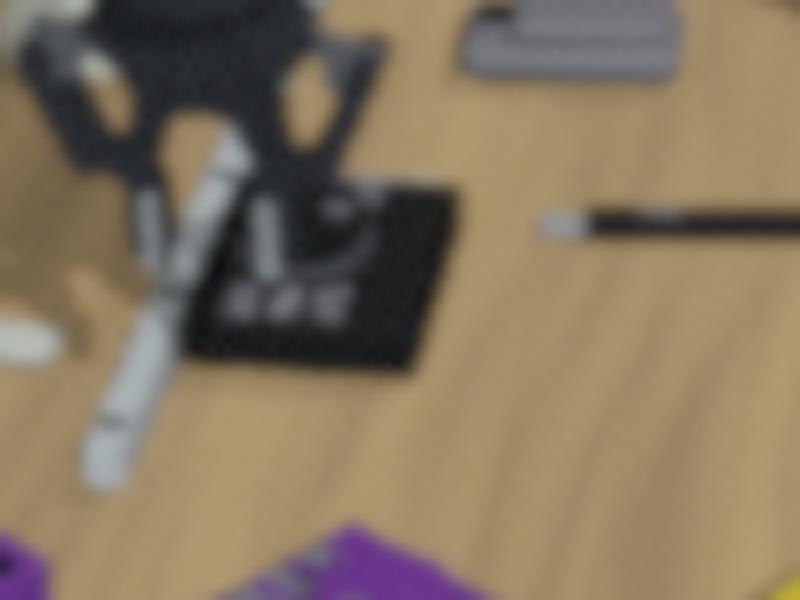

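View pics/topE.png

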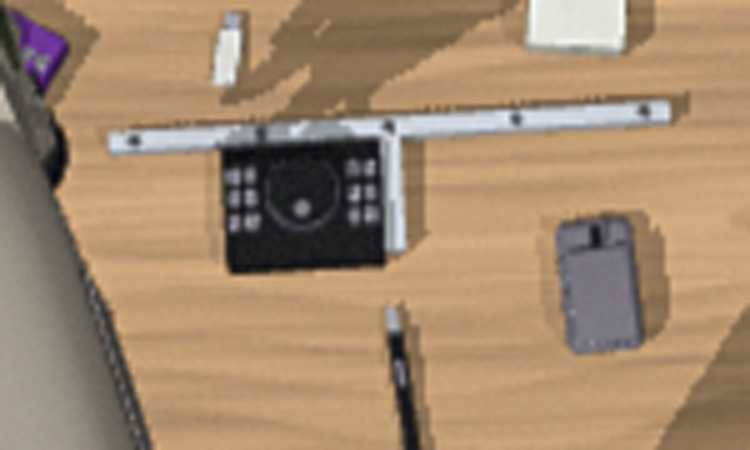

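Emit:
arm_command:
  steps: "-30 0 0 0.18; -60 -10 0 0.36; -85 -40 0 0.54; -110 -80 0 0.72; -110 -120 0 0.9; -110 -160 0 1.08; -110 -189 0 1.26; -110 -189 0 1.44; -110 -189 0 1.571; -110 -189 0 1.571; -110 -189 -40 1.571; -110 -189 -80 1.571; -110 -189 -107 1.571; -110 -189 -107 1.571; -110 -189 -107 1.571"

```text
clock: 23.55
tcp_pos: [0.4957, 0.0905, -0.007]
orientation: [-0.006, 0.697, 0.717, -0.004]
wrist_force: [0.1, -0.2, 0.2]
finger_gap: 0.0341
```

```bash
python3 - <<'E'
from h import *
s=get_state();print(s['tcp_pos'])
im=read_camera('side');cv2.imwrite('pics/sideF.png',cv2.resize(im[190:270,260:360],None,fx=8,fy=7.5,interpolation=cv2.INTER_CUBIC)[:,:,::-1])
im=read_camera('wrist');cv2.imwrite('pics/wristF.png',im[:,:,::-1])
E
```

```text
[ 0.49574405  0.09049329 -0.00695651]
```

View pics/sideF.png

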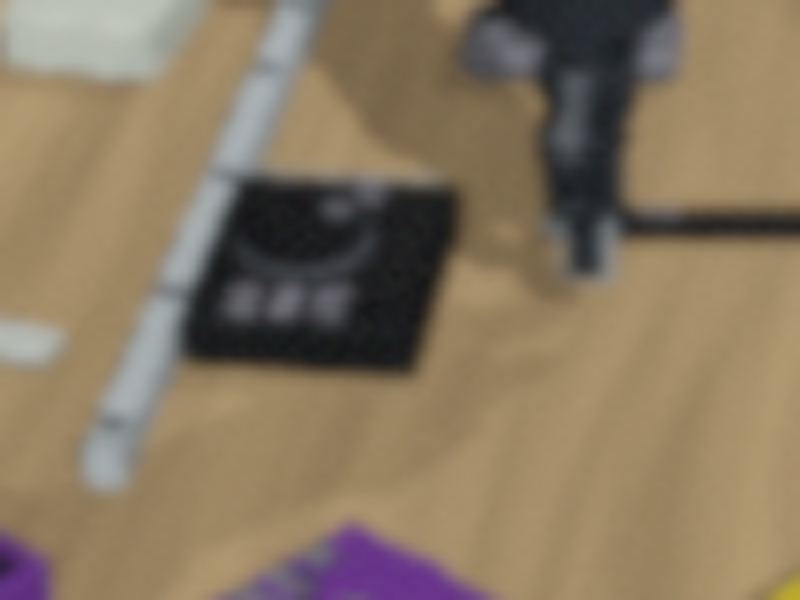

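View pics/wristF.png

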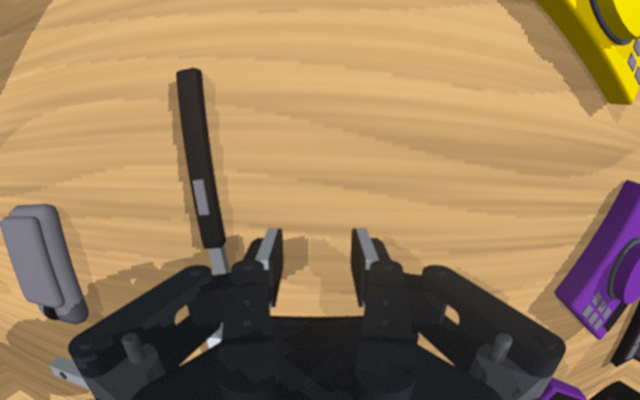

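Emit:
arm_command:
  steps: "0 4 -8 0; 0 4 -13 0; 0 4 -13 0; 10 4 -13 0; 20 4 -13 0; 30 4 -13 0; 38 4 -13 0; 44 4 -13 0; 48 4 -13 0; 51 4 -13 0; 53 4 -13 0; 55 4 -13 0; 57 4 -13 0; 57 4 -13 0"

```text
clock: 25.4
tcp_pos: [0.551, 0.0946, -0.0197]
orientation: [-0.006, 0.697, 0.717, -0.005]
wrist_force: [-5.9, -0.2, 4.4]
finger_gap: 0.0341
```

Emit:
arm_command:
  steps: "2 0 0 0; 4 0 0 0; 5 0 0 0; 5 0 0 0"

```text
clock: 25.9
tcp_pos: [0.5506, 0.0945, -0.0203]
orientation: [-0.009, 0.697, 0.717, -0.008]
wrist_force: [-12.1, -1.2, 9.4]
finger_gap: 0.0339
```

Emit:
arm_command:
  steps: "-5 0 0 0; -15 0 0 0; -35 0 0 0; -55 5 10 0; -55 5 60 0; -55 20 110 0; -70 60 150 0; -90 120 150 0; -110 180 150 0; -140 240 150 0; -170 290 150 0; -170 290 150 0; -170 290 150 0"

```text
clock: 27.52
tcp_pos: [0.3804, 0.3845, 0.1297]
orientation: [-0.009, 0.696, 0.718, -0.008]
wrist_force: [-0.3, 0.6, -0.5]
finger_gap: 0.0339
```

```bash
python3 - <<'E'
from h import *
s=get_state();print(s['tcp_pos'],s['clock'],s['wrist_force'])
loc((.612,.097,.03),('side','top'))
for c in('side','top'):
    ci=camera_info(c);read_camera(c)
    print(c,fit([(ci,trace(c,'bracket')[0]['mask'].astype(float),0)],'bracket',(.6645,.0264,.0245)))
im=read_camera('side');cv2.imwrite('pics/sideG.png',cv2.resize(im[180:310,230:400],None,fx=4,fy=4,interpolation=cv2.INTER_CUBIC)[:,:,::-1])
im=read_camera('top');cv2.imwrite('pics/topG.png',cv2.resize(im[110:270,190:400],None,fx=3.6,fy=3.6,interpolation=cv2.INTER_CUBIC)[:,:,::-1])
E
```

```text
[0.38044794 0.38447921 0.12967578] 27.525 [-0.2963255   0.55939443 -0.52751937]
side [0.6087 0.097  0.0553] 0.073
top [0.6129 0.0955 0.0467] 0.11
side (array([0.66325543, 0.02980446, 0.02478959]), np.float64(0.4339613494367246))
top (array([0.66578301, 0.02569255, 0.02383179]), np.float64(0.2198671355998436))
```

View pics/sideG.png

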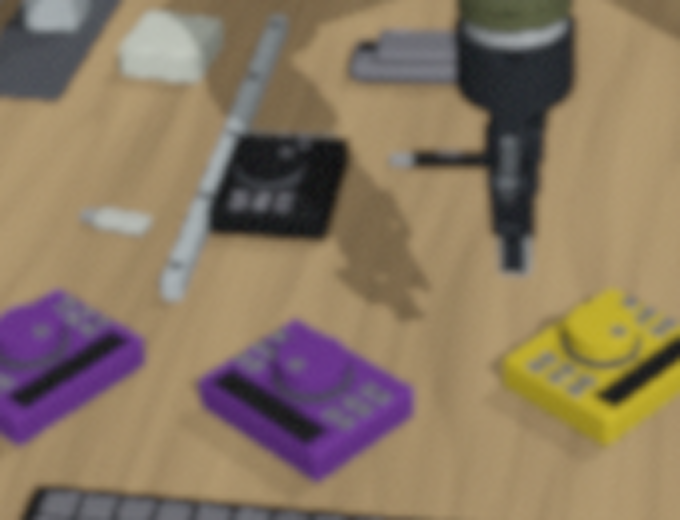

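View pics/topG.png

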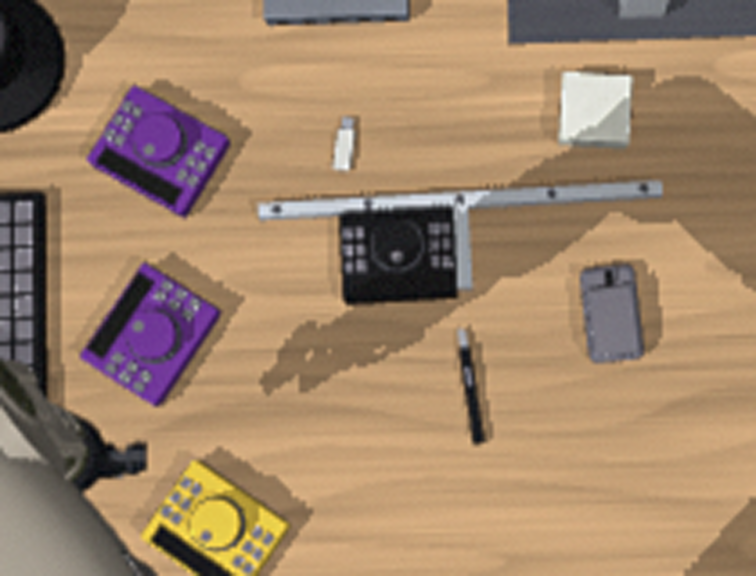

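```bash
python3 -c "
from workcell import *
print(hand_in())"
```

```text
the job is handed in; nothing more can be done
None
```

I pushed the black controller square against the long rail, then along it to the middle stop in the left corner. I finished with another push to the rail, backed clear and handed in at about 28 s; no verdict was reported.

**Last checks:**
- **Seating:** the stop push stalled at 15.6 N and the final rail push at 12.1 N, with no further movement. In the last top view the controller looks flush in the corner.
- **Position:** the top-camera fit puts its centre about 1.6 mm from the home point. The side-camera fit is less consistent with the top one, with offsets of a few millimetres.
- **Angle:** the fits disagree. The top camera gave about 0.007 rad off square before the last push and 0.023 after it. The side camera gave about 0.03. All are under the 0.05 limit.
- **Bystanders:** the stylus, mouse, flash drive and note block look unmoved in the last top view. I checked these by eye only and did not check the mug.

**One thing went wrong:** on the first pass the fingertips sat about 30 mm higher than the TCP reading implied. They slid over the top of the box and ended up close to the dial. The wrist force stayed at noise level and the controller had not moved, so I don't think the dial was touched, but nothing measured that contact directly. I backed out the same way and lowered the tool until the cameras showed the tips beside the box.

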